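# Hardness check of a stone slab at marked points

## Robot

A 7-joint arm with a two-finger parallel gripper is mounted at the origin on the work surface. World frame = base frame: x ahead of the robot, y to its left, z up, the work surface at z = 0. Lengths are in m, angles in rad, forces in N, time in s.
With the tool pointing down it reaches from about 0.425 to 0.925 m from the base axis. Payload 6.8 kg.
Tool frame: the origin (TCP) lies midway between the tips of the shut fingers; the grasp point (between the pads) lies 19 mm behind it (bot.hold_point_z is the distance from the TCP to the grasp point, in m); z points along the fingers, y is the line along which they close (so a half turn about z gives the same grasp; the last joint's range is limited). The gripper opens to 85 mm and grips with 20 to 120 N. Pads are 22 mm wide; open, the fingers measure 114 mm over their backs; the gripper's body (76 mm by 85 mm) begins 54 mm behind the grasp point. The pads swing forward as they close: fully open they stand 13 mm farther back than shut.
Start: joints at [1.147, 0.477, 0.022, 1.555, -0.011, 1.109, -0.083], TCP at [0.21, -0.642, 0.231] pointing down, gripper open.
Joint ranges: [-2.96, 2.96], [-0.34, 2.1], [-1.41, 1.46], [0.24, 2.44], [-1.37, 4.51], [0.17, 1.92], [-2.96, 2.96]. Speed limits (rad/s): [2.39, 2.39, 3.14, 3.14, 3.14, 3.14, 3.14].

## Interface

Orientations are given as a unit quaternion [w, x, y, z].
In Python, from station import bot gives the robot as it stands. The module is installed in compiled form; this text tells all that it offers.
- The arm moves only by the tool step_arm, never from a script. Its argument "increments" is a list that holds one entry, the list of rows, each a list of 7 numbers: the opening, from -1 (shut) to 1 (fully open), then the shift along the tool's x, y, z in mm, then the turn, a rotation vector about the tool's x, y, z in degrees. In form: [[[grip, x, y, z, ax, ay, az], ...]]. A call has 1 to 10 rows; each row is the pose to reach, as a shift and turn from the pose commanded when the call began, along the tool's axes at that moment; what a row does not reach only later rows make up. A row lasts 1/12 s, in which the tool goes at most 41.7 mm and 7.16 degrees, less where a joint would pass 70% of its speed; a pose out of reach is approached as far as the arm can. A call with a gripper value outside its range is refused whole. The fingers move at their own pace and stop on an object; "force" is the grip in N (left out, the last holds). Time passes only in rows, so rows that repeat a pose let the fingers close. It gives the time, the measured TCP pose, the force, the opening and the grip force at its end, in the units of the state.
- bot.get_obs(): the state, without advancing time (a new reading comes with each control period).
- bot.read_camera(name): name is "side" or "top"; returns a dict with "image" (480x640x3 uint8, red, green, blue), "camera_matrix" (3x3 intrinsics, pixels), "R" (3x3) and "t" (3): a world point X has camera coordinates R X + t. Camera axes: x right, y down, z forward; pixel columns grow to the right and rows downward; lengths in m; the calibration is good to about 2 mm. A picture is of the moment at which its call begins. There is no depth.
- bot.hand_in(): hands the job in; it is judged then, once.
The state is a dict: "t": time; "q": joint angles; "joint_vel": joint speeds; "joint_torque": joint torques, N m; "eef_pos": TCP position; "tool_rot": TCP orientation; "contact_force": force on the tool from outside, world axes, zero at the start; "torque": the same for the moment, N m; "gripper_width": opening from 0.0 (shut) to 1.0 (fully open); "grasp_force": force on a finger pad.
Only numpy, scipy, OpenCV 4.12 (cv2) and the standard library are available. Lean on these libraries where they do the work, as an engineer would, in place of code of your own. Each camera call takes 0.05 s, during which the arm holds its last target. There are 200 camera calls.

## Task

First swivel the reader's screen, by pushing it, until it stands square on its base again, facing the front of the base. Then pick up the orange hardness probe and, holding it upright, set its foot squarely on the red dot and then on the yellow dot of the dark stone slab, resting it for a moment on each; lift it clear between them and touch the stone nowhere else (the green dot is already done). Finally stand the probe upright on its round blue pad again and let go, with the screen still square and the things lying around left where they are.

Things in the scene. Friction and masses are not known exactly. Their poses are not given: they have to be found in the camera images.
- screen (a joint): swivel angle of the reader's screen about its vertical post, rad: 0 = square on its base, facing the base's front (base -x); positive = turned counter-clockwise seen from above. Starts turned clockwise by 0.6 to 1.1 rad, its edge on the base's -y side having come forward. Stiff: stays where left, takes about 3 N at 50 mm from the post to move. Stops at -1.5 and 1.5
- reader_base: the reader's heavy grey base, fixed, 130 x 130 mm and 22 mm high, origin at the centre of its underside; its front is -x, with an orange line on top from the middle to the front edge. The screen's post stands at its centre.
- screen_middle (a point): The screen is an upright black panel 150 mm wide, 22 mm thick, its middle plane through the post's axis, lower edge 60 mm and upper edge 160 mm above the table, dark teal display in front, orange line across the middle of its top edge. This point: middle of its front face, 11 mm in front of the post's axis and 110 mm above the table; -x is the way it faces, y runs along its width
- probe: the hardness probe, loose, 200 to 325 g, upright and round: steel foot 34 mm in diameter and 12 mm high, thin steel neck 22 mm in diameter up to 40 mm, orange grip 30 mm in diameter from 40 to 125 mm, black cap 22 mm in diameter up to 137 mm. Origin at the centre of the foot's underside, z up along the probe. It starts standing upright on the blue pad
- probe_foot (a point): centre of the underside of the probe's foot (the probe's origin)
- pad: round blue rubber pad on which the probe stands, fixed, 130 mm in diameter, 6 mm thick, origin at the centre of its underside (on the table)
- slab: polished dark stone slab, fixed, 220 (x) x 240 (y) x 30 mm, origin at the centre of its underside; top face 30 mm above the table
- dot_red: red flat sticker, 34 mm in diameter, stuck on the slab; origin at its centre, on the slab's top face
- dot_yellow: yellow sticker of the same kind
- dot_green: green sticker of the same kind, already measured: not to be touched with the probe
- disc_stack: three abrasive discs in a pile, 100 mm in diameter, 34 mm high, loose, leave alone; origin under the centre
- rubbing_brick: abrasive brick with a wooden back, 60 x 150 x 52 mm, loose, leave alone; origin under the centre
- spray_bottle: closed bottle with a red cap, 72 mm in diameter, 170 mm high, loose, leave alone; origin under the centre
- brush: small hand brush, lying along its x axis, about 200 mm long, 42 mm wide and 20 mm high, loose, leave alone
- wood_block: wooden packing block, 80 x 120 x 50 mm, loose, leave alone; origin under the centre
There are look-alikes about, which are no part of the job. What is shaped like the probe but turquoise is not meant. Several things have the shape of the reader_base; the one meant has the colours described above.

How it is judged:
On the way, in this order (a step that is already met when the one before it is completed fails the run):
1. the screen has been swivelled square on its base (within 0.2 rad) (value of joint screen between -0.2 and 0.2 rad and velocity of joint screen between -0.3 and 0.3 rad/s), for 0.2 s.
2. the held probe's foot rests upright on the slab, its centre within 12 mm of the red dot's centre, for 0.3 s (contact force between probe and slab above 0.8 N and horizontal distance between probe_foot and dot_red below 0.012 m and angle between probe's own z axis and vertical below 0.15 rad and contact force between the fingers and probe above 1 N), for 0.3 s.
3. the probe is lifted off the stone (z of probe_foot in the frame of slab above 0.04 m), for 0.05 s.
4. the held probe's foot rests upright on the slab, its centre within 12 mm of the yellow dot's centre, for 0.3 s (contact force between probe and slab above 0.8 N and horizontal distance between probe_foot and dot_yellow below 0.012 m and angle between probe's own z axis and vertical below 0.15 rad and contact force between the fingers and probe above 1 N), for 0.3 s.
At the end, for the whole second after the job is handed in: The probe stands at rest and upright (within 0.1 rad) on the blue pad, the foot's centre within 50 mm of the pad's centre, released; the screen is within 0.2 rad of square on its base (value of joint screen between -0.2 and 0.2 rad and horizontal distance between probe_foot and pad below 0.05 m and z of probe_foot in the frame of pad below 0.01 m and angle between probe's own z axis and vertical below 0.1 rad and contact force between probe and pad above 0.8 N and linear speed of probe below 0.02 m/s); the robot touches nothing.
It fails at once if the probe touches the slab with the foot's centre more than 30 mm away from both the red and the yellow dot's centre (contact force between probe and slab above 0.3 N and horizontal distance between probe_foot and dot_red above 0.03 m and horizontal distance between probe_foot and dot_yellow above 0.03 m).
It fails at once if a bystander (disc stack, rubbing brick, bottle, brush, block) is moved by more than 30 mm (distance of any of disc_stack, rubbing_brick, spray_bottle, brush, wood_block from where it was at the start of the episode above 0.03 m).
It also fails if it takes over 67 s, if anything falls off the work surface, if the arm or the gripper's body presses on something with over 40 N, if the wrist force passes 120 N, or if a joint passes its speed limit or range.

## Working session

There is one attempt and no reset: what is moved stays moved. The work goes in short steps, Python scripts to look and compute and a tool call to move; the robot and the scene stay as the last step left them, time stands still between calls to the robot, and variables do not carry over. Pictures are saved under pics/ and viewed, at most 10 in all, crops included, and the job is handed in when it is done.

Besides the shell and the picture viewer there is one more tool, called in YAML: its name, and indented under it one key for each argument. step_arm: Moves the arm, as the interface text tells. Its arguments: {"type":"object","properties":{"increments":{"type":"array"},"force":{"type":"number"}},"required":["increments"]}

```bash
mkdir -p pics; cat > h.py <<'E'
import numpy as np, cv2
from station import bot
def ray(c,u,v):
    d=np.linalg.inv(c["camera_matrix"])@[u,v,1]; R=c["R"]; return -R.T@c["t"], R.T@d
def onz(c,u,v,z):
    o,d=ray(c,u,v); return o+d*(z-o[2])/d[2]
def proj(c,X):
    p=c["camera_matrix"]@(c["R"]@np.array(X)+c["t"]); return p[:2]/p[2]
def snap(name,fn=None):
    c=bot.read_camera(name)
    if fn: cv2.imwrite("pics/"+fn,c["image"][:,:,::-1])
    return c
E
python3 - <<'E'
from h import *
for n in("top","side"):
    c=snap(n,n+"1.png"); print(n,-c["R"].T@c["t"],c["R"][2],c["camera_matrix"][0])
print(bot.get_obs(),bot.hold_point_z)
E
```

```text
top [ 0.28756253 -0.01543109  1.43310629] [ 0.15664209  0.00483258 -0.98764361] [546.41362269   0.         316.65304249]
side [0.29235126 0.99526393 1.25607316] [ 0.12873147 -0.65336624 -0.7460166 ] [618.38589925   0.         310.34133288]
{'t': 0.1, 'q': array([ 1.14685359,  0.47773647,  0.02237144,  1.55631987, -0.01152778,
        1.10927841, -0.08310647]), 'joint_vel': array([ 0.00077377, -0.0018733 , -0.00162821, -0.00285184,  0.00045259,
        0.00075921,  0.00102538]), 'joint_torque': array([ 5.70966076e-03, -5.97758675e+01,  1.61370344e+00, -2.81955743e+01,
        1.27758514e-02,  4.98038411e-03, -1.64829814e-06]), 'eef_pos': array([ 0.20949008, -0.64113068,  0.23042453]), 'tool_rot': array([-7.86814481e-04,  9.87557885e-01,  1.57253846e-01, -1.78810895e-04]), 'contact_force': array([0.14326801, 0.68102579, 0.32174254]), 'torque': array([-0.00655986, -0.03892034,  0.02357278]), 'grasp_force': 0.0, 'gripper_width': 1.0035886067528474} 0.0187
```

View pics/top1.png

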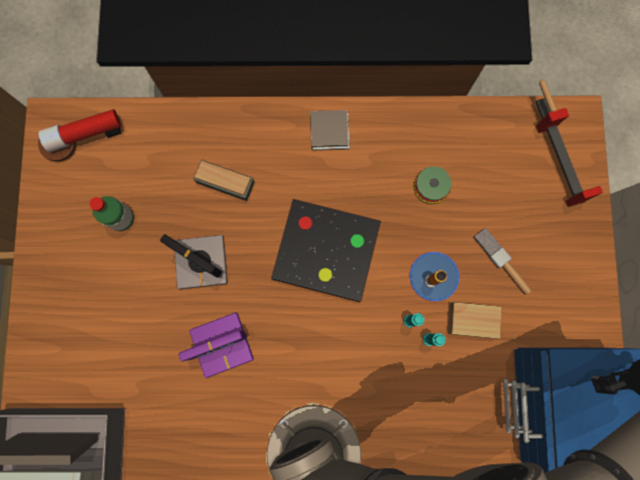

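View pics/side1.png

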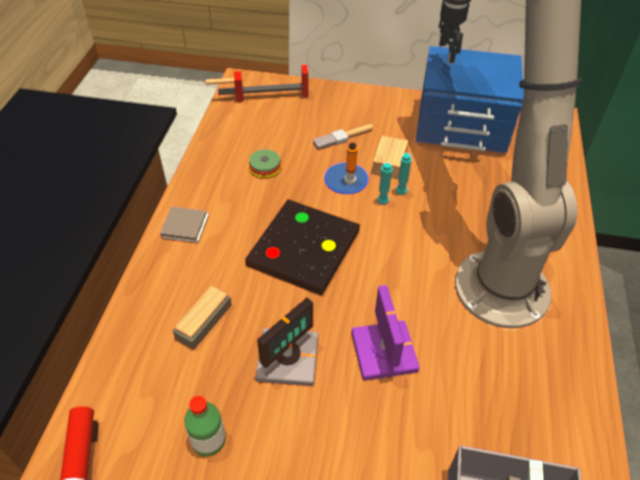

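The top view shows the grey reader at about (201,262), its screen running (163,238)–(220,272). The slab dots are red (305,223), yellow (325,275) and green (357,241), and the pad with the orange probe is at (435,276). The purple reader and the turquoise probes are the look-alikes.

```bash
cat > m.py <<'E'
from h import *
def blob(hsv,lo,hi,roi):
    m=cv2.inRange(hsv,np.array(lo),np.array(hi)); k=np.zeros_like(m); x0,y0,x1,y1=roi; k[y0:y1,x0:x1]=m[y0:y1,x0:x1]
    cs,_=cv2.findContours(k,cv2.RETR_EXTERNAL,cv2.CHAIN_APPROX_NONE)
    return k,max(cs,key=cv2.contourArea)
def cen(k): 
    M=cv2.moments(k,True); return M['m10']/M['m00'],M['m01']/M['m00']
E
python3 - <<'E'
from m import *
T=snap("top");S=snap("side")
ht=cv2.cvtColor(T["image"],cv2.COLOR_RGB2HSV);hs=cv2.cvtColor(S["image"],cv2.COLOR_RGB2HSV)
for n,lo,hi,rt,rs in(("red",(0,170,100),(6,255,255),(290,210,320,240),(255,240,290,265)),("yel",(24,150,120),(34,255,255),(310,260,340,290),(315,235,345,258)),("green",(45,150,100),(75,255,255),(345,225,372,255),(290,208,315,228))):
    for c,h,r in((T,ht,rt),(S,hs,rs)):
        k,_=blob(h,lo,hi,r); print(n,onz(c,*cen(k),.03).round(4),cv2.countNonZero(k))
for c,h,r in((T,ht,(400,245,470,310)),(S,hs,(315,155,380,200))):
    k,ct=blob(h,(100,120,60),(118,255,255),r); (e,ax,a)=cv2.fitEllipse(cv2.convexHull(ct)); print("pad",e,ax,onz(c,*e,.006).round(4))
# orange grip
for c,h,r in((T,ht,(425,262,450,292)),(S,hs,(340,140,362,180))):
    k,ct=blob(h,(8,190,120),(20,255,255),r); p=ct.reshape(-1,2); print("grip",cv2.boundingRect(ct),cv2.countNonZero(k)); 
# slab check, base and screen
def up(c,x0,y0,x1,y1,f,fn): cv2.imwrite("pics/"+fn,cv2.resize(c["image"][y0:y1,x0:x1,::-1],None,fx=f,fy=f,interpolation=cv2.INTER_CUBIC))
a=cv2.resize(T["image"][220:300,150:240,::-1],(540,480),interpolation=cv2.INTER_CUBIC)
b=cv2.resize(T["image"][250:310,405:445,::-1],(260,390),interpolation=cv2.INTER_CUBIC)
b=cv2.copyMakeBorder(b,0,90,0,0,0)
cv2.imwrite("pics/c1.png",np.hstack([a,b]))
a=cv2.resize(S["image"][290:390,245:335,::-1],(432,480),interpolation=cv2.INTER_CUBIC)
b=cv2.resize(S["image"][135:205,320:375,::-1],(330,420),interpolation=cv2.INTER_CUBIC)
b=cv2.copyMakeBorder(b,0,60,0,0,0)
cv2.imwrite("pics/c2.png",np.hstack([a,b]))
E
```

```text
red [0.5815 0.0219 0.03  ] 135
red [0.5844 0.0191 0.03  ] 161
yel [ 0.4456 -0.0298  0.03  ] 140
yel [ 0.4477 -0.0324  0.03  ] 143
green [ 0.5335 -0.1132  0.03  ] 122
green [ 0.5358 -0.1162  0.03  ] 125
pad (434.0095520019531, 276.08843994140625) (47.22200393676758, 48.83169174194336) [ 0.4427 -0.316   0.006 ]
pad (345.8097839355469, 178.2729034423828) (28.579059600830078, 42.04728698730469) [ 0.4446 -0.3142  0.006 ]
grip (435, 277, 3, 2) 4
grip (346, 146, 13, 25) 242
```

View pics/c1.png

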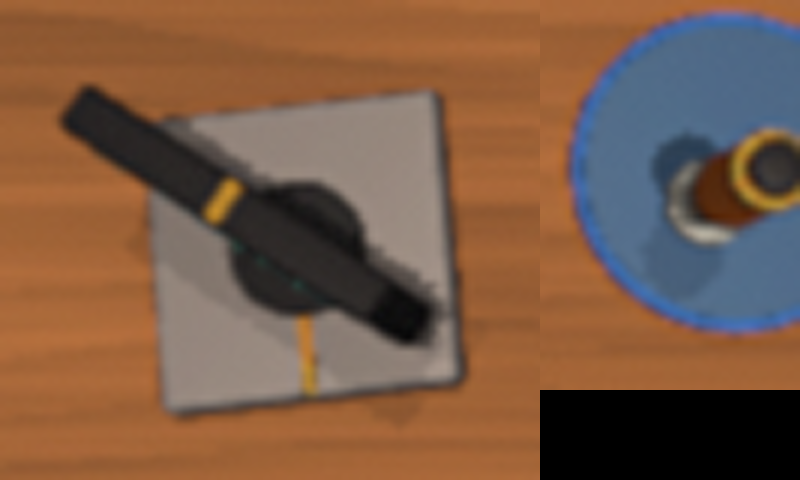

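View pics/c2.png

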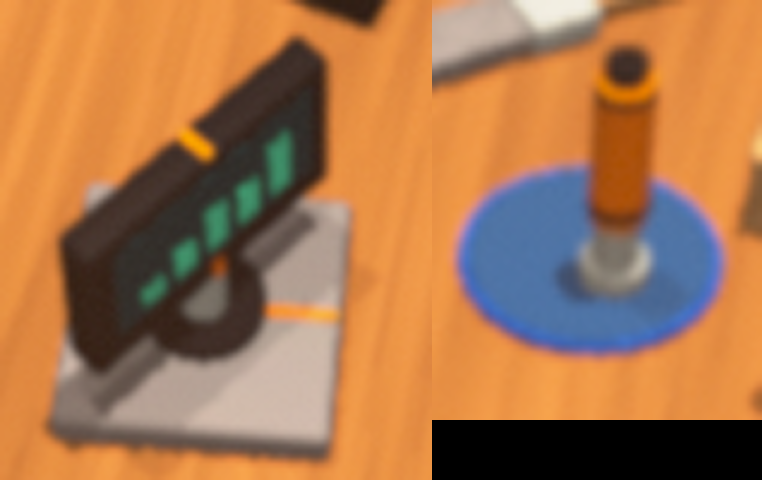

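The crops show the post axis at the orange mark (187.2,253.5) and the screen's left end at about (162.5,237.3). The base corners are (223,235.5), (227,283) and (178.7,288.3). The probe's cap is at (441.6,275.4) in the top view and (352.5,146.2) in the side view.

```bash
python3 - <<'E'
from m import *
T=snap("top");S=snap("side")
c=lambda x,y:(150+x/6-.4,220+y/6-.4)
P={n:onz(T,*c(*p),z) for n,p,z in(("TR",(438,93),.022),("BR",(460,380),.022),("BL",(172,410),.022),("mid",(223,201),.16),("Lend",(75,104),.16),("line",(308,390),.022))}
for n in P: print(n,P[n].round(4))
print("base c",((P["TR"]+P["BL"])/2).round(4),np.linalg.norm(P["TR"]-P["BR"]),np.linalg.norm(P["BL"]-P["BR"]))
d=P["BR"]-P["TR"];e=P["BR"]-P["BL"];print("base front dir deg",np.degrees(np.arctan2(d[1],d[0])),"-y dir",np.degrees(np.arctan2(e[1],e[0])))
v=P["Lend"]-P["mid"];print("screen half",np.linalg.norm(v),"y-dir deg",np.degrees(np.arctan2(v[1],v[0])))
print("side mid",onz(S,245+197*90/432-.4,290+144/4.8-.4,.16))
print("cap",onz(T,441.2,275,.137),onz(S,352.1,145.8,.137),"foot",onz(T,430,281,.012),onz(S,350.1,179.3,.012))
for n,p,z in(("bottle",(97,204),.17),("brickTR",(252,190),.05),("blockTL",(455,306),.05),("turq1",(417,320),.137),("turq2",(438,340),.137),("brush",(486,236),.02),("slab L",(272,278),.03),("slab T",(293,201),.03),("slabBR",(362,299),.03)): print(n,onz(T,*p,z).round(3))
E
```

```text
TR [0.5502 0.2386 0.022 ]
BR [0.4242 0.2259 0.022 ]
BL [0.4114 0.3499 0.022 ]
mid [0.4816 0.2973 0.16  ]
Lend [0.5205 0.3572 0.16  ]
line [0.4199 0.2915 0.022 ]
base c [0.4808 0.2943 0.022 ] 0.1267263571563608 0.1247281202274953
base front dir deg -174.2264160232263 -y dir -84.12890062219346
screen half 0.07146946413720397 y-dir deg 57.02553902053568
side mid [0.48307373 0.29597416 0.16      ]
cap [ 0.43104383 -0.30559306  0.137     ] [ 0.43179927 -0.30823976  0.137     ] foot [ 0.42921798 -0.30383445  0.012     ] [ 0.4309956  -0.30601729  0.012     ]
bottle [0.599 0.513 0.17 ]
brickTR [0.665 0.16  0.05 ]
blockTL [ 0.362 -0.357  0.05 ]
turq1 [ 0.325 -0.245  0.137]
turq2 [ 0.278 -0.292  0.137]
brush [ 0.547 -0.453  0.02 ]
slab L [0.436 0.107 0.03 ]
slab T [0.64  0.054 0.03 ]
slabBR [ 0.381 -0.125  0.03 ]
```

step_arm:
  increments:
    - [[-1,522,-502,-20,0,0,18],[-1,522,-502,-20,0,0,18],[-1,522,-502,-20,0,0,18],[-1,522,-502,-20,0,0,18],[-1,522,-502,-20,0,0,18],[-1,522,-502,-20,0,0,18],[-1,522,-502,-20,0,0,18],[-1,522,-502,-20,0,0,18],[-1,522,-502,-20,0,0,18],[-1,522,-502,-20,0,0,18]]

```text
t: 1.13
eef_pos: [0.4059, -0.2721, 0.2432]
tool_rot: [0.0, 1.0, 0.001, 0.0]
contact_force: [1.1, 0.2, 0.2]
gripper_width: -0.001
grasp_force: 0.0
```

step_arm:
  increments:
    - [[-1,100,-200,-7,0,0,0],[-1,100,-200,-7,0,0,0],[-1,100,-200,-7,0,0,0],[-1,100,-200,-7,0,0,0],[-1,100,-200,-7,0,0,0],[-1,100,-200,-7,0,0,0],[-1,-5,-550,-7,0,0,0],[-1,-5,-550,-7,0,0,0],[-1,-5,-550,-7,0,0,0],[-1,-5,-550,-7,0,0,0]]

```text
t: 1.97
eef_pos: [0.4561, 0.0873, 0.25]
tool_rot: [0.0, 1.0, 0.001, 0.0]
contact_force: [0.0, 0.6, -0.9]
gripper_width: -0.001
grasp_force: 0.0
```

step_arm:
  increments:
    - [[-1,-57,-204,0,0,0,0],[-1,-57,-204,0,0,0,0],[-1,-57,-204,0,0,0,0],[-1,-57,-204,0,0,0,0],[-1,-57,-204,0,0,0,0],[-1,-57,-204,0,0,0,0],[-1,-57,-204,0,0,0,0]]

```text
t: 2.55
eef_pos: [0.3981, 0.2927, 0.25]
tool_rot: [-0.001, 1.0, 0.004, -0.0]
contact_force: [0.3, -0.2, 0.4]
gripper_width: 0.004
grasp_force: 0.0
```

step_arm:
  increments:
    - [[-1,0,44,0,0,0,0],[-1,0,44,40,0,0,0],[-1,0,44,80,0,0,0],[-1,0,44,110,0,0,0],[-1,0,44,130,0,0,0],[-1,0,44,140,0,0,0],[-1,0,44,140,0,0,0],[-1,10,44,140,0,0,0],[-1,20,44,140,0,0,0],[-1,25,44,140,0,0,0]]

```text
t: 3.38
eef_pos: [0.4268, 0.2457, 0.1112]
tool_rot: [-0.0, 1.0, 0.0, 0.001]
contact_force: [-4.1, -0.8, 1.0]
gripper_width: -0.003
grasp_force: 0.0
```

step_arm:
  increments:
    - [[-1,4,0,0,0,0,0],[-1,8,0,0,0,0,0],[-1,12,0,0,0,0,0],[-1,16,0,0,0,0,0],[-1,20,0,0,0,0,0],[-1,24,0,0,0,0,0],[-1,28,0,0,0,0,0],[-1,32,0,0,0,0,0],[-1,34,0,0,0,0,0],[-1,34,0,0,0,0,0]]

```text
t: 4.22
eef_pos: [0.459, 0.2456, 0.1097]
tool_rot: [0.0, 1.0, 0.001, -0.0]
contact_force: [-1.9, -0.6, -0.7]
gripper_width: 0.003
grasp_force: 0.0
```

```bash
python3 - <<'E'
from m import *
T=snap("top");S=snap("side")
a=cv2.resize(T["image"][220:310,150:240,::-1],(400,400),interpolation=cv2.INTER_CUBIC)
b=cv2.resize(S["image"][290:390,240:330,::-1],(360,400),interpolation=cv2.INTER_CUBIC)
cv2.imwrite("pics/c3.png",np.hstack([a,b]))
E
```

```text
(no output)
```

View pics/c3.png

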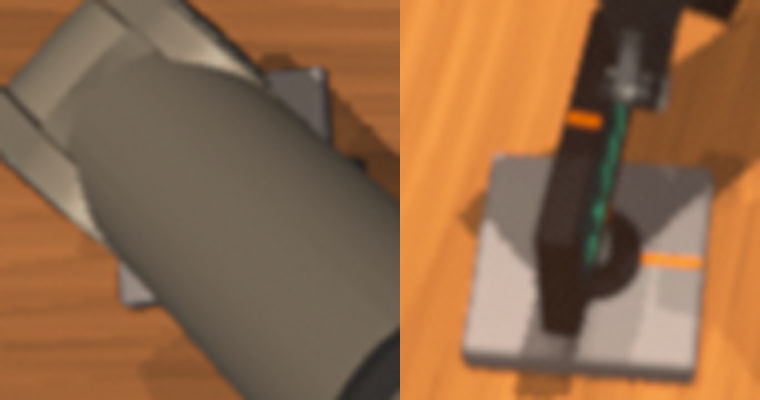

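The arm hides the top view. In the side view the screen is nearly square: orange mark at pixel (286,320), and the +y end of its top edge at about (279,350).

```bash
python3 - <<'E'
from m import *
S=snap("side")
f=lambda x,y,z:onz(S,240+(x-400)/4-.4,290+y/4-.4,z)
a=f(585,120,.16);b=f(558,243,.16);v=b-a;print(a,b,np.linalg.norm(v),np.degrees(np.arctan2(v[1],v[0])))
p=f(462,362,.022);q=f(497,155,.022);v=p-q;print("base back edge",np.linalg.norm(v),np.degrees(np.arctan2(v[1],v[0])))
E
```

```text
[0.48264428 0.29588969 0.16      ] [0.47989911 0.37043808 0.16      ] 0.07459891666034571 92.10890674985787
base back edge 0.1337842459553578 95.75344997531523
```

step_arm:
  increments:
    - [[-1,1.5,0,0,0,0,0],[-1,3,0,0,0,0,0],[-1,3,0,0,0,0,0],[-1,-5,0,0,0,0,0],[-1,-25,0,0,0,0,0],[-1,-40,0,0,0,0,0],[-1,-40,0,-40,0,0,0],[-1,-40,0,-80,0,0,0],[-1,-40,0,-120,0,0,0],[-1,-40,0,-140,0,0,0]]

```text
t: 5.2
eef_pos: [0.4203, 0.2476, 0.255]
tool_rot: [-0.002, 1.0, 0.001, 0.004]
contact_force: [0.6, 0.4, 0.4]
gripper_width: 0.002
grasp_force: 0.0
```

step_arm:
  increments:
    - [[0.6,80,300,0,0,0,0],[0.6,80,300,0,0,0,0],[0.6,80,300,0,0,0,0],[0.6,80,300,0,0,0,0],[0.6,80,300,0,0,0,0],[0.6,80,300,0,0,0,0],[0.6,80,300,0,0,0,0],[0.6,80,300,0,0,0,0],[0.6,80,300,0,0,0,0]]

```text
t: 5.95
eef_pos: [0.5003, -0.0601, 0.2501]
tool_rot: [0.001, 1.0, -0.004, 0.001]
contact_force: [0.2, 1.3, -0.2]
gripper_width: 0.801
grasp_force: 0.0
```

```bash
python3 - <<'E'
from m import *
S=snap("top")
b=cv2.resize(S["image"][210:310,140:250,::-1],(660,600),interpolation=cv2.INTER_CUBIC)
cv2.imwrite("pics/c4.png",b); print(bot.get_obs()["q"])
E
```

```text
[ 0.26725168  0.19262231 -0.31621485  1.92110056  0.07003566  1.03654415
 -1.65336838]
```

View pics/c4.png

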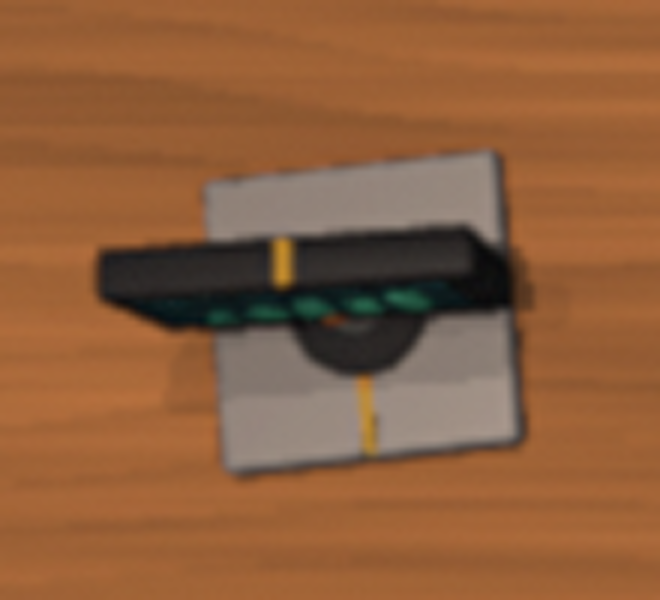

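The screen's top edge slopes about 4° against the base's 6.5°, so it is within 0.05 rad of square.

step_arm:
  increments:
    - [[0.6,-69,246,0,0,0,0],[0.6,-69,246,0,0,0,0],[0.6,-69,246,0,0,0,0],[0.6,-69,246,0,0,0,0],[0.6,-69,246,0,0,0,0],[0.6,-69,246,0,0,0,0],[0.6,-69,246,0,0,0,0],[0.6,-69,246,0,0,0,0],[0.6,-69,246,0,0,0,0],[0.6,-69,246,0,0,0,0]]

```text
t: 6.83
eef_pos: [0.4318, -0.2977, 0.25]
tool_rot: [-0.0, 1.0, 0.003, 0.0]
contact_force: [-0.3, -0.7, 0.3]
gripper_width: 0.801
grasp_force: 0.0
```

step_arm:
  increments:
    - [[0.6,-1,8,30,0,0,0],[0.6,-1,8,60,0,0,0],[0.6,-1,8,90,0,0,0],[0.6,-1,8,115,0,0,0],[0.6,-1,8,140,0,0,0],[0.6,-1,8,160,0,0,0],[0.6,-1,8,168,0,0,0],[0.6,-1,8,168,0,0,0],[0.6,-1,8,168,0,0,0],[0.6,-1,8,168,0,0,0]]

```text
t: 7.67
eef_pos: [0.4309, -0.3082, 0.0832]
tool_rot: [0.001, 1.0, 0.001, 0.001]
contact_force: [0.9, -0.6, 1.0]
gripper_width: 0.8
grasp_force: 0.0
```

step_arm:
  increments:
    - [[-0.2,0,0,0,0,0,0],[-0.3,0,0,0,0,0,0],[-1,0,0,0,0,0,0],[-1,0,0,0,0,0,0],[-1,0,0,0,0,0,0],[-1,0,0,0,0,0,0],[-1,0,0,0,0,0,0],[-1,0,0,0,0,0,0]]
  force: 45

```text
t: 8.33
eef_pos: [0.4301, -0.3078, 0.0827]
tool_rot: [-0.0, 1.0, 0.001, 0.001]
contact_force: [-0.6, 2.9, 4.2]
gripper_width: 0.337
grasp_force: 43.7
```

step_arm:
  increments:
    - [[-1,0,0,-10,0,0,0],[-1,0,0,-30,0,0,0],[-1,0,0,-60,0,0,0],[-1,0,0,-90,0,0,0],[-1,0,0,-110,0,0,0],[-1,0,0,-120,0,0,0],[-1,0,0,-120,0,0,0],[-1,0,0,-120,0,0,0]]

```text
t: 9.0
eef_pos: [0.4291, -0.3082, 0.2015]
tool_rot: [0.0, 1.0, 0.001, -0.0]
contact_force: [0.2, 0.3, -2.6]
gripper_width: 0.343
grasp_force: 44.4
```

step_arm:
  increments:
    - [[-1,10,-25,0,0,0,0],[-1,24,-52,0,0,0,0],[-1,38,-82,0,0,0,0],[-1,52,-112,0,0,0,0],[-1,66,-142,0,0,0,0],[-1,80,-172,0,0,0,0],[-1,94,-202,0,0,0,0],[-1,108,-232,0,0,0,0],[-1,122,-262,0,0,0,0],[-1,133,-285,0,0,0,0]]

```text
t: 9.83
eef_pos: [0.5615, -0.0199, 0.1995]
tool_rot: [-0.001, 1.0, 0.002, -0.002]
contact_force: [-0.2, -0.0, -1.6]
gripper_width: 0.346
grasp_force: 44.4
```

step_arm:
  increments:
    - [[-1,10,-20,0,0,0,0],[-1,18,-38,0,0,0,0],[-1,20,-42,20,0,0,0],[-1,20,-42,40,0,0,0],[-1,20,-42,50,0,0,0],[-1,20,-42,50,0,0,0],[-1,20,-42,50,0,0,0]]

```text
t: 10.42
eef_pos: [0.5809, 0.0184, 0.1504]
tool_rot: [0.0, 1.0, 0.0, -0.002]
contact_force: [-0.6, 0.0, -1.7]
gripper_width: 0.338
grasp_force: 44.6
```

```bash
python3 - <<'E'
from m import *
S=snap("side");T=snap("top");o=bot.get_obs();p=o["eef_pos"];print(p,o["tool_rot"],o["grasp_force"])
u=proj(S,p-[0,0,.03]).astype(int);t=proj(T,p-[0,0,.03]).astype(int);print(u,t)
f=lambda c,u:cv2.resize(c["image"][u[1]-45:u[1]+45,u[0]-30:u[0]+30,::-1],(400,600),interpolation=cv2.INTER_CUBIC)
cv2.imwrite("pics/c5.png",np.hstack([f(S,u),f(T,t)]))
E
```

```text
[0.58236238 0.01857242 0.15231315] [-6.39256212e-06  9.99999849e-01  4.35826832e-04  3.33578681e-04] 44.61412310600281
[271 228] [305 214]
```

View pics/c5.png

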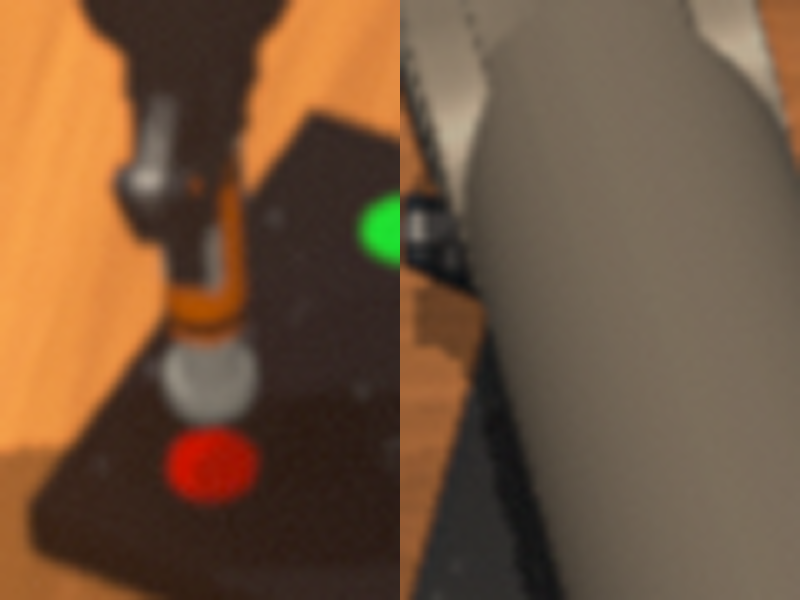

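The side view shows the upright probe's foot at about (272.6,240.3) over the red dot at (272.8,252.9).

```bash
python3 - <<'E'
from m import *
S=snap("side");h=cv2.cvtColor(S["image"],cv2.COLOR_RGB2HSV)
k,_=blob(h,(0,170,100),(6,255,255),(255,240,290,265));print("red",onz(S,*cen(k),.03))
print("foot",onz(S,272.3,239.9,.0815), bot.get_obs()["eef_pos"])
E
```

```text
red [0.58474162 0.01898689 0.03      ]
foot [0.58144003 0.0212618  0.0815    ] [0.5826502  0.01863303 0.15273965]
```

step_arm:
  increments:
    - [[-1,2,0,15,0,0,0],[-1,2,0,28,0,0,0],[-1,2,0,38,0,0,0],[-1,2,0,42,0,0,0],[-1,2,0,44,0,0,0],[-1,2,0,45,0,0,0],[-1,2,0,46,0,0,0],[-1,2,0,47,0,0,0],[-1,2,0,47,0,0,0]]

```text
t: 11.32
eef_pos: [0.585, 0.0192, 0.1067]
tool_rot: [0.0, 1.0, 0.001, 0.001]
contact_force: [-2.2, -0.8, 7.2]
gripper_width: 0.339
grasp_force: 45.2
```

step_arm:
  increments:
    - [[-1,0,0,0,0,0,0],[-1,0,0,0,0,0,0],[-1,0,0,0,0,0,0],[-1,0,0,0,0,0,0],[-1,0,0,0,0,0,0],[-1,0,0,0,0,0,0],[-1,0,0,0,0,0,0]]

```text
t: 11.9
eef_pos: [0.5849, 0.0191, 0.1067]
tool_rot: [0.0, 1.0, 0.001, 0.001]
contact_force: [-2.0, -0.9, 6.8]
gripper_width: 0.337
grasp_force: 45.1
```

```bash
python3 - <<'E'
from m import *
S=snap("side");h=cv2.cvtColor(S["image"],cv2.COLOR_RGB2HSV)
u=proj(S,[.584,.02,.036]);print(u,bot.get_obs()["contact_force"],bot.get_obs()["eef_pos"])
k=cv2.inRange(h,(0,0,85),(179,70,255));k[:, :int(u[0])-12]=0;k[:,int(u[0])+12:]=0;k[:int(u[1])-10]=0;k[int(u[1])+12:]=0
ct=max(cv2.findContours(k,0,1)[0],key=cv2.contourArea);x,y,w,hh=cv2.boundingRect(ct);print(x,y,w,hh)
print("foot bottom-front",onz(S,x+w/2-.5,y+hh-1,.03),"expect y+.017")
kr,_=blob(h,(0,150,70),(8,255,255),(255,235,290,270));print(cv2.countNonZero(kr),cen(kr))
E
```

```text
[272.26081263 250.97380416] [-2.20205408 -0.706223    6.12401266] [0.58495062 0.01913146 0.10666604]
265 246 14 11
foot bottom-front [0.58344691 0.0318324  0.03      ] expect y+.017
20 (277.0, 254.2)
```

step_arm:
  increments:
    - [[-1,0,0,-8,0,0,0],[-1,0,0,-28,0,0,0],[-1,0,0,-50,0,0,0],[-1,0,0,-60,0,0,0],[-1,0,0,-60,0,0,0],[-1,-30,10,-60,0,0,0],[-1,-60,22,-60,0,0,0],[-1,-90,34,-60,0,0,0],[-1,-120,45,-60,0,0,0],[-1,-135,50,-60,0,0,0]]

```text
t: 12.78
eef_pos: [0.4443, -0.0331, 0.1633]
tool_rot: [0.001, 1.0, -0.0, -0.002]
contact_force: [-0.9, 0.4, -2.5]
gripper_width: 0.343
grasp_force: 44.7
```

step_arm:
  increments:
    - [[-1,0,0,0,0,0,0],[-1,0,0,0,0,0,0],[-1,0,0,14,0,0,0],[-1,0,0,14,0,0,0],[-1,0,0,14,0,0,0]]

```text
t: 13.2
eef_pos: [0.4493, -0.0307, 0.1503]
tool_rot: [-0.0, 1.0, 0.001, -0.001]
contact_force: [0.2, -0.5, -2.0]
gripper_width: 0.342
grasp_force: 44.6
```

```bash
python3 - <<'E'
from m import *
S=snap("side");h=cv2.cvtColor(S["image"],cv2.COLOR_RGB2HSV);o=bot.get_obs();p=o["eef_pos"];print(p,o["tool_rot"])
k,_=blob(h,(24,150,100),(34,255,255),(310,225,350,262));print("yel",onz(S,*cen(k),.03),cv2.countNonZero(k))
u=proj(S,p-[0,0,.03]).astype(int)
a=cv2.resize(S["image"][u[1]-45:u[1]+45,u[0]-30:u[0]+30,::-1],(400,600),interpolation=cv2.INTER_CUBIC);cv2.imwrite("pics/c6.png",a);print(u)
E
```

```text
[ 0.44959288 -0.03078122  0.15065165] [-2.30018382e-04  9.99999278e-01  1.14809859e-03 -2.68393926e-04]Traceback (most recent call last):
  File "<stdin>", line 3, in <module>
  File "m.py", line 5, in blob
    return k,max(cs,key=cv2.contourArea)
             ~~~^^^^^^^^^^^^^^^^^^^^^^^^
ValueError: max() iterable argument is empty
```

```bash
python3 - <<'E'
from m import *
S=snap("side");o=bot.get_obs();p=o["eef_pos"]
u=proj(S,p-[0,0,.04]).astype(int)
a=cv2.resize(S["image"][u[1]-45:u[1]+45,u[0]-30:u[0]+30,::-1],(400,600),interpolation=cv2.INTER_CUBIC);cv2.imwrite("pics/c6.png",a);print(u,proj(S,[.4466,-.0311,.03]))
E
```

```text
[327 224] [328.47969246 245.44402481]
```

View pics/c6.png

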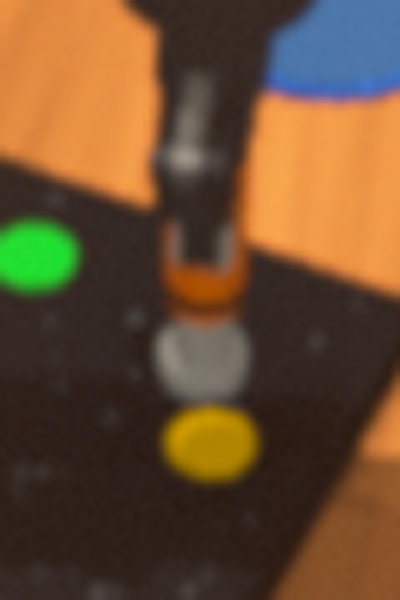

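The probe's foot hangs at crop (203,362) with the yellow dot at (212,443) in front of and below it. The foot needs to go about 3 mm towards -x, then down 44 mm.

step_arm:
  increments:
    - [[-1,-3,0,12,0,0,0],[-1,-3,0,25,0,0,0],[-1,-3,0,35,0,0,0],[-1,-3,0,40,0,0,0],[-1,-3,0,42,0,0,0],[-1,-3,0,43,0,0,0],[-1,-3,0,44,0,0,0],[-1,-3,0,45,0,0,0],[-1,-3,0,45,0,0,0]]

```text
t: 14.05
eef_pos: [0.4469, -0.0311, 0.1066]
tool_rot: [0.0, 1.0, 0.001, 0.001]
contact_force: [-0.6, 1.3, 3.3]
gripper_width: 0.337
grasp_force: 45.0
```

step_arm:
  increments:
    - [[-1,0,0,0,0,0,0],[-1,0,0,0,0,0,0],[-1,0,0,0,0,0,0],[-1,0,0,0,0,0,0],[-1,0,0,0,0,0,0],[-1,0,0,0,0,0,0],[-1,0,0,0,0,0,0]]

```text
t: 14.63
eef_pos: [0.4468, -0.0311, 0.1066]
tool_rot: [0.0, 1.0, 0.001, 0.001]
contact_force: [-1.0, 0.5, 5.3]
gripper_width: 0.338
grasp_force: 45.0
```

```bash
python3 - <<'E'
from m import *
S=snap("side");o=bot.get_obs();p=o["eef_pos"];print(p,o["contact_force"])
a=cv2.resize(S["image"][205:265,298:358,::-1],(480,480),interpolation=cv2.INTER_CUBIC);cv2.imwrite("pics/c7.png",a)
E
```

```text
[ 0.44687366 -0.03115009  0.1065973 ] [-1.56717035  0.0883179   6.57107449]
```

View pics/c7.png

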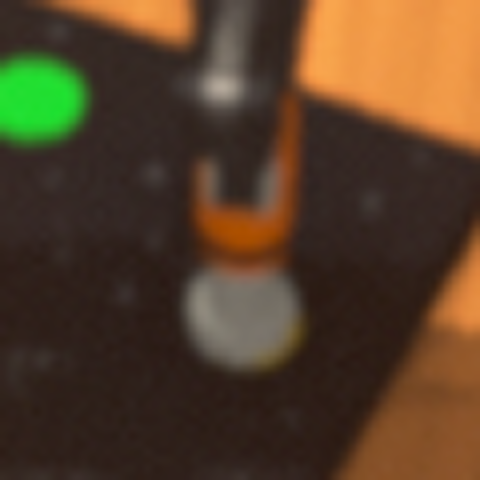

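The foot covers the yellow dot except for a thin sliver. Next it goes back to the pad.

step_arm:
  increments:
    - [[-1,0,0,-8,0,0,0],[-1,0,0,-28,0,0,0],[-1,0,0,-55,0,0,0],[-1,0,0,-75,0,0,0],[-1,0,0,-80,0,0,0],[-1,0,30,-80,0,0,0],[-1,0,60,-80,0,0,0],[-1,0,90,-80,0,0,0],[-1,-2,120,-80,0,0,0],[-1,-4,150,-80,0,0,0]]

```text
t: 15.52
eef_pos: [0.4415, -0.1826, 0.1852]
tool_rot: [-0.0, 1.0, 0.001, -0.0]
contact_force: [0.6, -0.1, -2.6]
gripper_width: 0.342
grasp_force: 44.9
```

step_arm:
  increments:
    - [[-1,-2,30,0,0,0,0],[-1,-4,60,0,0,0,0],[-1,-6,90,0,0,0,0],[-1,-7,115,0,0,0,0],[-1,-8,130,0,0,0,0],[-1,-8,130,0,0,0,0],[-1,-8,130,0,0,0,0],[-1,-8,130,20,0,0,0],[-1,-8,130,50,0,0,0],[-1,-8,130,70,0,0,0]]

```text
t: 16.35
eef_pos: [0.4343, -0.3092, 0.114]
tool_rot: [-0.001, 1.0, 0.002, -0.0]
contact_force: [-0.9, 0.8, -2.5]
gripper_width: 0.343
grasp_force: 44.9
```

step_arm:
  increments:
    - [[-1,0,0,10,0,0,0],[-1,0,0,10,0,0,0],[-1,0,0,10,0,0,0]]

```text
t: 16.6
eef_pos: [0.4348, -0.3104, 0.1059]
tool_rot: [-0.0, 1.0, 0.001, -0.0]
contact_force: [-0.7, 0.1, -1.5]
gripper_width: 0.34
grasp_force: 44.8
```

step_arm:
  increments:
    - [[-1,0,0,10,0,0,0],[-1,0,0,17,0,0,0],[-1,0,0,20,0,0,0],[-1,0,0,22,0,0,0],[-1,0,0,23,0,0,0],[-1,0,0,24,0,0,0],[-1,0,0,24,0,0,0],[-1,0,0,24,0,0,0]]

```text
t: 17.27
eef_pos: [0.4348, -0.3113, 0.0827]
tool_rot: [0.0, 1.0, 0.001, 0.0]
contact_force: [-1.1, 2.2, 4.7]
gripper_width: 0.341
grasp_force: 45.9
```

Contact with the pad is confirmed, so I'll release and rise straight up.

step_arm:
  increments:
    - [[-0.2,0,0,0,0,0,0],[0.0,0,0,0,0,0,0],[0.3,0,0,0,0,0,0],[0.6,0,0,0,0,0,0],[0.6,0,0,0,0,0,0],[0.6,0,0,-5,0,0,0],[0.6,0,0,-30,0,0,0],[0.6,0,0,-60,0,0,0],[0.6,0,0,-100,0,0,0],[0.6,0,0,-140,0,0,0]]

```text
t: 18.1
eef_pos: [0.4338, -0.3109, 0.2232]
tool_rot: [-0.0, 1.0, 0.001, -0.001]
contact_force: [-0.0, -0.9, -0.1]
gripper_width: 0.802
grasp_force: 0.0
```

step_arm:
  increments:
    - [[0.6,40,0,-40,0,0,0],[0.6,80,0,-40,0,0,0],[0.6,120,0,-40,0,0,0],[0.6,150,0,-40,0,0,0],[0.6,150,0,-40,0,0,0],[0.6,150,0,-40,0,0,0]]

```text
t: 18.6
eef_pos: [0.5863, -0.3097, 0.2611]
tool_rot: [-0.001, 1.0, 0.002, -0.0]
contact_force: [-1.0, 0.2, -0.8]
gripper_width: 0.801
grasp_force: 0.0
```

```bash
python3 - <<'E'
from m import *
S=snap("side","side9.png"); print(bot.get_obs()["eef_pos"],bot.get_obs()["contact_force"])
E
```

```text
[ 0.58453568 -0.31068228  0.26125464] [ 0.70332295  0.22251527 -0.04951795]
```

View pics/side9.png

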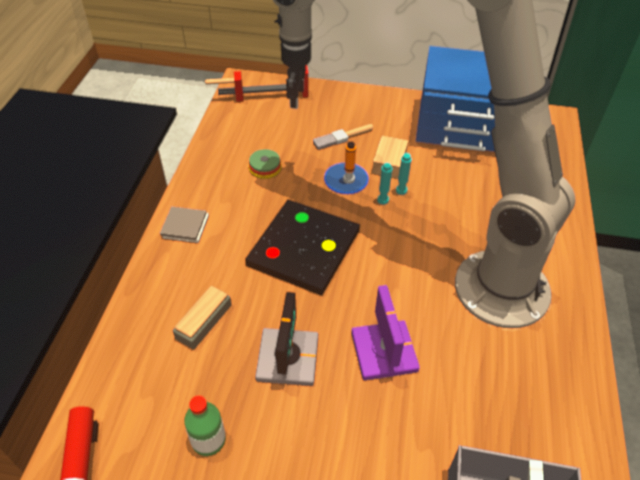

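The probe stands upright on the pad (cap at (351,146)), the screen at (288,330) is square, and the bystanders have not moved.

```bash
python3 -c "
from station import bot
print(bot.hand_in())"
```

```text
the job is handed in; nothing more can be done
None
```

I handed the job in at about 19 s: the screen measured within about 0.05 rad of square, the probe rested within about 3 mm of the red and then the yellow dot's centre, and it stands released and upright on the blue pad with nothing else visibly moved; the hand-in returned no verdict.

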